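Restock the sloped tray of levelling wedges

TASK

Put the three loose orange levelling wedges back into the sloped tray: slide each one down under the clear hood until its end rests against the back stop. Lay them side by side, head to tail in turn, following on from the wedge that is already there, so that all four lie flat and straight and fill the tray's width. Leave the other things on the counter where they are.

Things in the scene. Friction and masses are not known exactly. Their poses are not given: they have to be found in the camera images.
- tray_stop (a point): on the floor of the fixed teal sloped tray at the foot of its back stop (low end), midway between the side walls, 30 mm above the counter. x points up the slope along the floor (20 degrees above level), y level across the tray, z square to the floor, up. The stop is a wall at x=0, 44 mm high. Floor: x=0 to 240 mm, 184 mm wide.
- tray_hood (a point): middle of the free (uphill) edge of the clear hood, on its top, 44 mm above the floor; axes as tray_stop. The 4 mm thick hood covers the full width from the stop to here (x=58 mm from the stop); below it are 40 mm of room. Wedges are laid on the open upper floor and slid in under it. The floor is slippery: a wedge released there slides down by itself, or hangs up on a neighbour and needs a push.
- tray_wall (a point): on the floor at the uphill end of the side wall on tray_stop's +y side (inner face), 112 mm from the stop; axes as tray_stop. The two side walls (inner faces at y=-84 and +84 mm from tray_stop, 8 mm thick, 20 mm high, 44 mm beside the hood) end here; further up there are none. Four wedges (156 mm) fit the 168 mm between them only if they alternate head to tail.
- wedge_first: orange wedge of slippery hard plastic, 120 long, 32 thick, 48 wide at head, 30 at tail (mm); black ribs near the head. Origin: underside, half way along. x to the head (ends at x=+60, -60), z up. Straight side at y=-19.5; slanted side from y=+10.5 (tail) to +28.5 (head). 110-220 g. Already in the tray at the stop, head downhill, straight side along the wall at tray y=+84; it too must end at the stop.
- wedge_a: orange wedge of slippery hard plastic, 120 long, 32 thick, 48 wide at head, 30 at tail (mm); black ribs near the head. Origin: underside, half way along. x to the head (ends at x=+60, -60), z up. Straight side at y=-19.5; slanted side from y=+10.5 (tail) to +28.5 (head). 110-220 g. Starts loose, flat on the counter.
- wedge_b: orange wedge of slippery hard plastic, 120 long, 32 thick, 48 wide at head, 30 at tail (mm); black ribs near the head. Origin: underside, half way along. x to the head (ends at x=+60, -60), z up. Straight side at y=-19.5; slanted side from y=+10.5 (tail) to +28.5 (head). 110-220 g. Starts loose, flat on the counter.
- wedge_c: orange wedge of slippery hard plastic, 120 long, 32 thick, 48 wide at head, 30 at tail (mm); black ribs near the head. Origin: underside, half way along. x to the head (ends at x=+60, -60), z up. Straight side at y=-19.5; slanted side from y=+10.5 (tail) to +28.5 (head). 110-220 g. Starts loose, flat on the counter.
- level: bystander: a spirit level lying flat, 200 x 50 x 22 mm, long in x; origin at the centre of its underside
- wrench: bystander: a steel wrench lying flat, 170 mm long along x and under 45 mm wide and 20 mm thick; origin near its middle, on the underside
- paste_tub: bystander: a low blue tub with a white cap, 52 mm across, 45 mm high, standing among the wedges; origin at the centre of its underside
- brush: bystander: a scrubbing brush, 150 x 50 x 34 mm, long in x; origin at the centre of its underside
- detergent: bystander: a white bottle, 76 mm across, 200 mm high; origin at the centre of its underside
- stain_jar: bystander: an amber jar, 72 mm across, 75 mm high; origin at the centre of its underside
- carton: bystander: a cardboard carton 90 x 130 x 60 mm (x, y, z); origin at the centre of its underside
There are look-alikes about, which are no part of the job. Leave any green look-alike of the wedge_a alone.

How it is judged:
At the end, for the whole second after the job is handed in: all four wedges lie flat on the tray's floor (within 6 mm), between its side walls, each with its lower end against the back stop (origin 53 to 66 mm up the slope from it, nominally 60) and lined up with the slope to within 0.12 rad, at rest (x of wedge_first in the frame of tray_stop between 0.053 and 0.066 m and y of wedge_first in the frame of tray_stop between -0.085 and 0.085 m and z of wedge_first in the frame of tray_stop between -0.006 and 0.006 m and angle between the x axis of each of wedge_first, wedge_a, wedge_b, wedge_c and the x axis of tray_stop, either way round below 0.12 rad and linear speed of each of wedge_first, wedge_a, wedge_b, wedge_c below 0.02 m/s and x of wedge_a in the frame of tray_stop between 0.053 and 0.066 m and y of wedge_a in the frame of tray_stop between -0.085 and 0.085 m and z of wedge_a in the frame of tray_stop between -0.006 and 0.006 m and x of wedge_b in the frame of tray_stop between 0.053 and 0.066 m and y of wedge_b in the frame of tray_stop between -0.085 and 0.085 m and z of wedge_b in the frame of tray_stop between -0.006 and 0.006 m and x of wedge_c in the frame of tray_stop between 0.053 and 0.066 m and y of wedge_c in the frame of tray_stop between -0.085 and 0.085 m and z of wedge_c in the frame of tray_stop between -0.006 and 0.006 m); the robot touches nothing.
It fails at once if a bystander is moved more than 25 mm (distance of any of level, wrench, paste_tub, brush, detergent, stain_jar, carton from where it was at the start of the episode above 0.025 m).
It also fails if it takes over 72 s, if anything falls off the work surface, if the arm or the gripper's body presses on something with over 40 N, if the wrist force passes 120 N, or if a joint passes its speed limit or range.

ROBOT

A 7-joint arm with a two-finger parallel gripper is mounted at the origin on the work surface. World frame = base frame: x ahead of the robot, y to its left, z up, the work surface at z = 0. Lengths are in m, angles in rad, forces in N, time in s.
With the tool pointing down it reaches from about 0.425 to 1.025 m from the base axis. Payload 9.4 kg.
Tool frame: the origin (TCP) lies on the centre line of the jaws, within the pads' length; the fingertips stand manip.nose_length ahead of it and the grasp point (between the pads) lies 11 mm behind it (manip.nose_length is the distance from the TCP to the fingertips, in m); z points along the fingers, y is the line along which they close (so a half turn about z gives the same grasp; the last joint's range is limited). The gripper opens to 93 mm and grips with 3 to 60 N. Pads are 15 mm wide; open, the fingers measure 128 mm over their backs; the gripper's body (75 mm by 188 mm) begins 65 mm behind the grasp point.
Start: joints at [1.032, 0.599, -0.003, 1.599, 0.002, 0.943, -0.08], TCP at [0.323, -0.649, 0.227] pointing down, gripper open.
Joint ranges: [-2.57, 2.57], [-0.35, 1.97], [-1.29, 1.29], [0.11, 2.56], [-1.05, 4.19], [0.11, 1.86], [-2.63, 2.63]. Speed limits (rad/s): [2.22, 2.22, 3.01, 3.01, 3.14, 3.14, 3.14].

INTERFACE

Orientations are given as [roll, pitch, yaw] about the fixed x, y, z axes, in that order (R = Rz(yaw) Ry(pitch) Rx(roll)).
In Python, from plant import manip gives the robot as it stands.
- The arm moves only by the shell command python3 -m crank 'ROWS' [FORCE]. ROWS is JSON, a list of rows, each an object with "translation": the shift along the world's x, y, z in m, a list of three; "turn": the turn, a rotation vector about the world's x, y, z in rad, a list of three; "claw": the closure, from -1 (fully open) to 1 (shut). In form: [{"translation": [tx, ty, tz], "turn": [rx, ry, rz], "claw": claw}, ...]. A call has 1 to 8 rows; each row is the pose to reach, as a shift and turn from the pose commanded when the call began; what a row does not reach only later rows make up. A row lasts 1/12 s, in which the tool goes at most 41.7 mm and 7.16 degrees, less where a joint would pass 70% of its speed; a pose out of reach is approached as far as the arm can. A call with a gripper value outside its range is refused whole. The fingers move at their own pace and stop on an object; FORCE is the grip in N (left out, the last holds). Time passes only in rows, so rows that repeat a pose let the fingers close. It gives the time, the measured TCP pose, the force, the opening and the grip force at its end, in the units of the state.
- manip.observe(): the state, without advancing time (a new reading comes with each control period).
- manip.read_camera(name): name is "side" or "top"; returns a dict with "pixels" (384x512x3 uint8, red, green, blue), "range_z" (384x512 float32, m along the optical axis (not along the pixel's ray), 0 where there is no reading), "vertical_fov" (degrees; the focal length in pixels is half the picture's height over the tangent of half this angle, whatever the lens; pixels are square), "cx", "cy" (the principal point, pixels), "k1" (the pictures are not rectified: a ray, as slopes to the right and down, at radius r is drawn at 1 + k1 r^2 times it, then the intrinsics apply), "rvec" (rotation vector, rad) and "tvec" (3), from world to camera coordinates, as OpenCV has them. Camera axes: x right, y down, z forward; pixel columns grow to the right and rows downward; lengths in m; the calibration is good to about 2 mm. A picture is of the moment at which its call begins.
- manip.hand_in(): hands the job in; it is judged then, once.
The state is a dict: "time": time; "joint_pos": joint angles; "joint_velocities": joint speeds; "joint_efforts": joint torques, N m; "eef_pos": TCP position; "orientation": TCP orientation; "wrist_force": force on the tool from outside, world axes, zero at the start; "moment": the same for the moment, N m; "gripper_width": finger opening in m; "finger_force": force on a finger pad.
Only numpy, scipy, OpenCV 4.12 (cv2) and the standard library are available. Lean on these libraries where they do the work, as an engineer would, in place of code of your own. Each camera call takes 0.05 s, during which the arm holds its last target. There are 200 camera calls.

## Working session

There is one attempt and no reset: what is moved stays moved. The work goes in short steps, Python scripts to look and compute and a shell command to move; the robot and the scene stay as the last step left them, time stands still between calls to the robot, and variables do not carry over. Pictures are saved under pics/ and viewed, at most 10 in all, crops included, and the job is handed in when it is done.

```bash
mkdir -p pics; ls; cat > h.py <<'E'
import numpy as np, cv2
from plant import manip
def cam(n):
    c=manip.read_camera(n); c['R']=cv2.Rodrigues(np.array(c['rvec'],float))[0]; c['t']=np.array(c['tvec'],float)
    h=c['pixels'].shape[0]; c['f']=h/2/np.tan(np.radians(c['vertical_fov'])/2)
    c['K']=np.array([[c['f'],0,c['cx']],[0,c['f'],c['cy']],[0,0,1]]); c['D']=np.array([c['k1'],0,0,0,0.])
    return c
def slopes(c,uv): return cv2.undistortPoints(np.array(uv,float).reshape(-1,1,2),c['K'],c['D']).reshape(-1,2)
def onplane(c,uv,z):  # horizontal plane
    s=slopes(c,uv); d=np.c_[s,np.ones(len(s))]@c['R']; o=-c['R'].T@c['t']
    return o+d*((z-o[2])/d[:,2])[:,None]
def depthpts(c,uv):
    uv=np.array(uv).reshape(-1,2); s=slopes(c,uv); z=c['range_z'][uv[:,1].astype(int),uv[:,0].astype(int)]
    return (np.c_[s,np.ones(len(s))]*z[:,None]-c['t'])@c['R']
def proj(c,P): return cv2.projectPoints(np.array(P,float).reshape(-1,1,3),c['R'],c['t'],c['K'],c['D'])[0].reshape(-1,2)
def save(c,n): cv2.imwrite(n,c['pixels'][:,:,::-1])
E
python3 - <<'E'
from h import *
ims=[]
for n in('top','side'):
    c=cam(n); ims.append(c['pixels']); print(n,c['f'],c['k1'],-c['R'].T@c['t'],c['R'][2])
    save(c,f'pics/{n}0.png')
print(manip.observe(),manip.nose_length)
E
```

```text
pics
top 467.0211047333293 -0.11987396857420446 [ 0.19382816 -0.15391631  1.69596097] [ 0.18409567  0.00421572 -0.98289929]
side 377.30694707425243 0.02920050058358036 [0.15113661 0.64816843 0.96963988] [ 0.30281019 -0.62721176 -0.71757327]
{'time': 0.1, 'joint_pos': array([ 1.03228038,  0.60003053, -0.00255694,  1.60005962,  0.00185902,
        0.94290091, -0.07976982]), 'joint_velocities': array([-2.18080016e-03, -1.51870306e-03,  1.39665653e-04, -2.26517178e-03,
       -9.30876538e-05,  1.53301957e-04,  9.13511012e-04]), 'joint_efforts': array([ 6.11432421e-03, -7.66546941e+01,  1.50242217e+00, -2.52933347e+01,
       -5.23150060e-02,  1.37116096e-02,  6.17495721e-05]), 'eef_pos': array([ 0.32283041, -0.64867521,  0.2258532 ]), 'orientation': array([-3.14020568e+00,  1.70157161e-04,  4.61950671e-01]), 'wrist_force': array([-0.35788294,  0.00780257,  0.15677013]), 'moment': array([-0.01437283, -0.03476363,  0.00999032]), 'finger_force': 0.0, 'gripper_width': 0.0929620853745381} 0.008
```

View pics/top0.png

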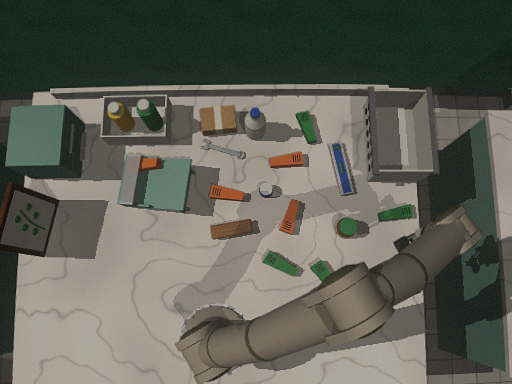

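View pics/side0.png

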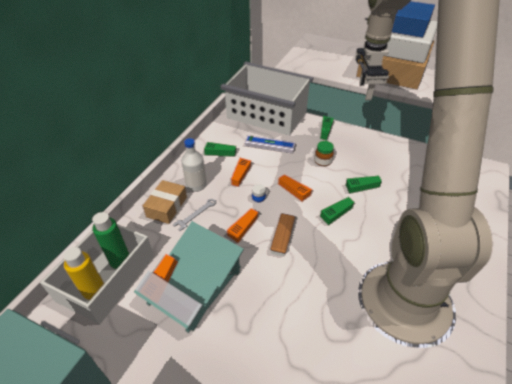

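Top view: the loose orange wedges are at about (227,193), (286,160) and (290,216), with wedge_first at (149,163) in the tray. The tray is around (156,183), with its hood at the left (130,180), so it slopes down to the left (+y). The brown block at (232,229) is the brush. The green blocks at (306,127), (395,213), (281,263) and (321,270) are look-alikes to leave alone. The side view agrees: orange at (242,171), (294,187), (242,224), and hood at (168,298).

```bash
cat >> h.py <<'E'
def wedges(c,zt=0.032,minA=80):
    hsv=cv2.cvtColor(c['pixels'],cv2.COLOR_RGB2HSV)
    m=cv2.inRange(hsv,(3,190,120),(14,255,255)); m=cv2.morphologyEx(m,cv2.MORPH_CLOSE,np.ones((3,3)))
    cs=cv2.findContours(m,cv2.RETR_EXTERNAL,cv2.CHAIN_APPROX_NONE)[0]
    return m,[k for k in cs if cv2.contourArea(k)>minA]
E
python3 - <<'E'
from h import *
c=cam('top'); m,cs=wedges(c)
for k in cs:
    M=cv2.moments(k); uv=[M['m10']/M['m00'],M['m01']/M['m00']]
    r=cv2.minAreaRect((onplane(c,k,.032)[:,:2]*1000).astype(np.float32))
    mm=np.zeros_like(m); cv2.drawContours(mm,[k],-1,255,-1); v,u=np.nonzero(mm); P=depthpts(c,np.c_[u,v])
    print(np.round(uv),cv2.contourArea(k),r,'z pct',np.percentile(P[:,2],[10,50,90]).round(3))
    r=cv2.minAreaRect((P[P[:,2]>.026,:2]*1000).astype(np.float32)); print('   depth',r)
# tray: teal depth
for uv in [(140,185),(150,185),(160,185),(170,185),(180,185),(187,185),(150,200),(180,165),(180,200),(170,165),(127,170),(127,190),(140,160)]: print(uv,depthpts(c,[uv]).round(3))
im=c['pixels'][:,:,::-1]
a=cv2.resize(im[140:225,105:205],(600,510),interpolation=cv2.INTER_CUBIC)
cv2.imwrite('pics/tray.png',a)
a=cv2.resize(im[140:250,195:325],(780,660),interpolation=cv2.INTER_CUBIC)[:600]
cv2.imwrite('pics/w.png',a)
E
```

```text
(140, 185) [[0.551 0.278 0.047]]
(150, 185) [[0.548 0.238 0.058]]
(160, 185) [[0.544 0.198 0.075]]
(170, 185) [[0.54  0.159 0.092]]
(180, 185) [[0.538 0.121 0.103]]
(187, 185) [[0.538 0.097 0.1  ]]
(150, 200) [[0.493 0.236 0.06 ]]
(180, 165) [[0.611 0.124 0.102]]
(180, 200) [[0.484 0.119 0.108]]
(170, 165) [[0.617 0.164 0.079]]
(127, 170) [[0.601 0.321 0.074]]
(127, 190) [[0.526 0.316 0.08 ]]
(140, 160) [[0.634 0.272 0.087]]
```

View pics/tray.png

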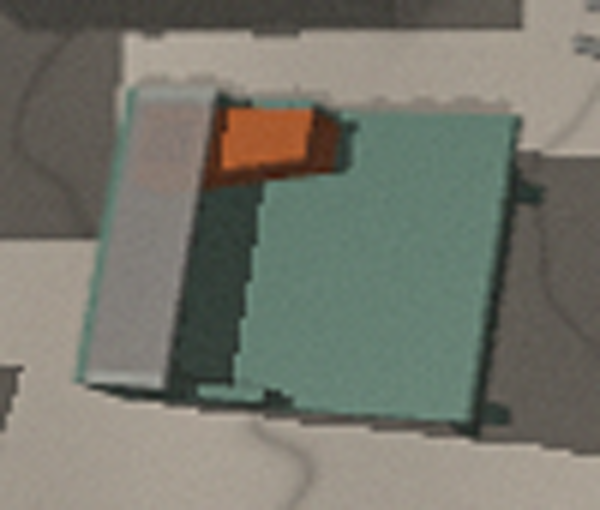

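View pics/w.png

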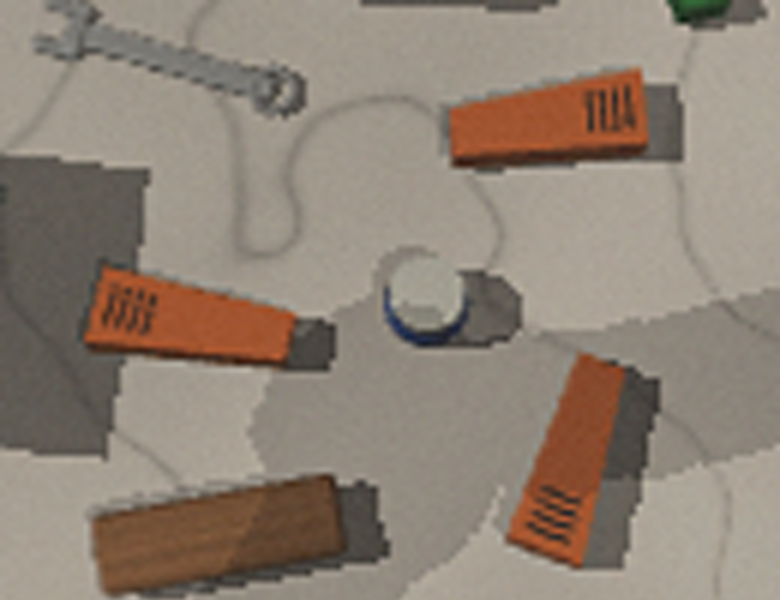

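Tray crop: the hood's uphill edge runs from (141,156) to (132,205) px. wedge_first lies by the far wall. The open floor's uphill edge runs from (191,159) to (184,211).
Wedge crop: three orange wedges with black ribs, heads at (214,192) left, (298,158) right and (287,226) bottom. The brown one with no ribs is the brush. The three orange ribbed ones fit the description. The colour mask found nothing, so I'll fix that.

```bash
cat > fit.py <<'E'
from h import *
def blobs(c,zmin=0.018,zmax=.05):
    hsv=cv2.cvtColor(cv2.medianBlur(c['pixels'],3),cv2.COLOR_RGB2HSV)
    m=cv2.inRange(hsv,(5,165,90),(14,255,255)); 
    m=cv2.morphologyEx(m,cv2.MORPH_CLOSE,np.ones((7,7)))
    return m,[k for k in cv2.findContours(m,cv2.RETR_EXTERNAL,cv2.CHAIN_APPROX_NONE)[0] if cv2.contourArea(k)>60]
def pose(P):  # P: Nx2 mm top-face outline; returns centre origin, heading, lengths
    (cx,cy),(w,h),a=cv2.minAreaRect(P.astype(np.float32))
    a=np.radians(a if w>h else a+90); d=np.array([np.cos(a),np.sin(a)]); n=np.array([-d[1],d[0]])
    s=(P-[cx,cy])@d; t=(P-[cx,cy])@n
    L=[];
    edges=[]
    for sg in(1,-1):
        bins=np.arange(-45,46,6); e=[]
        for b in bins:
            q=t[abs(s-b)<4]; 
            if len(q): e.append((b,sg*(sg*q).max()))
        e=np.array(e); edges.append(np.polyfit(e[:,0],e[:,1],1))
    up,lo=edges; wid=lambda x:np.polyval(up,x)-np.polyval(lo,x)
    if wid(50)<wid(-50): d=-d; n=-n; up,lo=np.array([lo[0],-lo[1]]),np.array([up[0],-up[1]])
    # straight side is the lower one; slanted slope 0.15
    ang=np.arctan2(d[1],d[0])+(np.arctan(lo[0])+np.arctan(up[0])-np.arctan(.15))/2
    mid=(up[1]+lo[1])/2; ctr=np.array([cx,cy])+n*mid   # centre at half length, mid width
    X=np.array([np.cos(ang),np.sin(ang)]); # mid-width at x=0 is (0,0): (-19.5+19.5)/2
    smid=((s.max()+s.min())/2)
    return ctr+d*smid, ang, (s.max()-s.min()), wid2(up,lo)
def wid2(up,lo): return [round(up[1]-lo[1]+x*(up[0]-lo[0]),1) for x in(-60,0,60)]
if __name__=='__main__':
    c=cam('top'); m,cs=blobs(c); hsv=cv2.cvtColor(c['pixels'],cv2.COLOR_RGB2HSV)
    print('hsv',hsv[193,235],hsv[160,280],hsv[208,291],hsv[228,232])
    for k in cs:
        uv=np.array(k).reshape(-1,2).mean(0)
        p,a,L,w=pose(onplane(c,k,.032)[:,:2]*1000)
        print('px',uv.round(),'A',cv2.contourArea(k),'pos',p.round(1),'yaw',round(a,3),'L',L.round(1),'w',w)
    g=np.array([(u,v) for u in range(150,186,2) for v in range(172,206,2)]); P=depthpts(c,g)
    A=np.c_[P[:,:2],np.ones(len(P))]; s=np.linalg.lstsq(A,P[:,2],rcond=None)[0]; print('floor',s,np.hypot(*s[:2]),np.std(A@s-P[:,2]),'heading',np.arctan2(s[1],s[0]))
    # known: slope 20deg. hood top edge corners
    for n,uv in(('hood',[(141.3,156),(132.5,204.5)]),('upedge',[(191.3,159.5),(184,211)])):
        # intersect with z guess
        z={'hood':.030+58e-3*np.sin(np.radians(20))+.044*np.cos(np.radians(20)),'upedge':.030+.24*np.sin(np.radians(20))}[n]
        Q=onplane(c,uv,z); print(n,z,Q.round(4),np.linalg.norm(Q[1]-Q[0]),'dir',np.arctan2(*(Q[0]-Q[1])[[1,0]]))
E
python3 fit.py
```

```text
hsv [ 10 182 158] [ 10 179 161] [ 10 171 136] [ 13 131 121]
px [290. 217.] A 279.0 pos [ 438.7 -267.2] yaw 2.761 L 122.2 w [np.float64(21.8), np.float64(32.3), np.float64(42.8)]
px [226. 193.] A 326.5 pos [521.3 -37. ] yaw 1.299 L 118.5 w [np.float64(33.3), np.float64(40.3), np.float64(47.3)]
px [149. 163.] A 106.0 pos [638.5 252. ] yaw 1.623 L 52.6 w [np.float64(17.9), np.float64(28.5), np.float64(39.2)]
px [287. 159.] A 273.5 pos [ 647.9 -255. ] yaw -1.498 L 117.8 w [np.float64(28.4), np.float64(34.5), np.float64(40.6)]
floor [-1.51131236 -1.45529862  1.14240507] 2.0980846307886147 0.09500637354403406 heading -2.3750736361630564
hood 0.09118364362746875 [[0.6477 0.2667 0.0912]
 [0.4712 0.2902 0.0912]] 0.1781382538050397 dir -0.13279610765508093
upedge 0.11208483439816048 [[0.6275 0.0823 0.1121]
 [0.4442 0.1033 0.1121]] 0.18442117115815287 dir -0.11403649247414938
```

```bash
sed -i 's/(5,165,90),(14,255,255)/(4,138,60),(12,255,255)/; s/np.ones((7,7))/np.ones((5,5))/' fit.py
cat > plan.py <<'E'
from fit import *
from scipy.spatial.transform import Rotation as Ro
TH=-1.693; STOP=np.array([.5635,.317,.030]); s20,c20=np.sin(np.radians(20)),np.cos(np.radians(20))
XT=np.array([np.cos(TH)*c20,np.sin(TH)*c20,s20]); YT=np.array([-np.sin(TH),np.cos(TH),0]); NT=np.cross(XT,YT); RT=np.c_[XT,YT,NT]
tray=lambda x,y,z: STOP+RT@np.array([x,y,z])/1000
totray=lambda P:(np.atleast_2d(P)-STOP)@RT*1000
def Rdown(yaw): return Ro.from_euler('xyz',[np.pi,0,yaw])
def Rplace(): return Ro.from_rotvec(.0745*NT)*Ro.from_matrix(np.c_[-XT,YT,-NT])
def delta(pos,R,src=None):
    if src is None:
        o=manip.observe(); src=(o['eef_pos'],Ro.from_euler('xyz',o['orientation']))
    return np.round(np.array(pos)-src[0],4), np.round((R*src[1].inv()).as_rotvec(),3)
def look():
    c=cam('top'); m,cs=blobs(c); out=[]
    for k in cs:
        mm=np.zeros_like(m); cv2.drawContours(mm,[k],-1,255,-1); mm[c['range_z']==0]=0
        v,u=np.nonzero(mm); z=depthpts(c,np.c_[u,v])[:,2]; ok=z>.018
        t=np.zeros_like(m); t[v[ok],u[ok]]=255; t=cv2.morphologyEx(t,cv2.MORPH_CLOSE,np.ones((5,5)))
        q=cv2.findContours(t,cv2.RETR_EXTERNAL,cv2.CHAIN_APPROX_NONE)[0]
        if not q: continue
        q=max(q,key=cv2.contourArea); uv=q.reshape(-1,2).mean(0)
        if cv2.contourArea(q)<60: continue
        try: p,a,L,w=pose(onplane(c,q,.032)[:,:2]*1000)
        except Exception as e: print(uv,e); continue
        print('px',uv.round(),'A',cv2.contourArea(q),'zmed',np.median(z).round(3),'pos',p.round(1),'yaw',round(a,3),'L',L.round(1),'w',[float(x) for x in w]); out.append((p,a))
    return c,out
E
python3 - <<'E'
from plan import *
c,out=look()
g=np.array([(u,v) for u in range(152,186,2) for v in range(174,206,2)]); P=depthpts(c,g)[c['range_z'][g[:,1],g[:,0]]>0]
q=totray(P); print('floor resid med',np.median(q[:,2]),'std',q[:,2].std(), 'slope x,y',np.linalg.lstsq(np.c_[q[:,:2],np.ones(len(q))],q[:,2],rcond=None)[0])
for p,a in out:
    t=min([a+.0745+k*np.pi for k in(-2,-1,0,1,2)],key=lambda y:abs(y-np.arctan2(p[1],p[0])-1.57))
    print(p,'tool yaw',t,delta([p[0]/1e3,p[1]/1e3,.012],Rdown(t)))
E
```

```text
px [290. 216.] A 309.0 zmed 0.032 pos [ 438.6 -266.8] yaw 2.751 L 121.3 w [26.2, 36.0, 45.8]
px [226. 193.] A 320.0 zmed 0.032 pos [522.2 -36.6] yaw 1.332 L 119.8 w [27.2, 38.1, 48.9]
px [149. 164.] A 201.0 zmed 0.087 pos [634.4 249.3] yaw 1.555 L 78.0 w [31.4, 38.5, 45.7]
px [286. 160.] A 303.0 zmed 0.032 pos [ 647.  -254.7] yaw -1.51 L 119.5 w [28.1, 37.5, 47.0]
floor resid med 1.278427800668311 std 3.1499635162343864 slope x,y [ 0.00668109 -0.00697867  0.15601672]
[ 438.62976819 -266.79644528] tool yaw -0.31562111265272774 (array([ 0.1157,  0.3821, -0.2142]), array([-0.001, -0.   , -0.777]))
[522.18070182 -36.57645585] tool yaw 1.4066155099883346 (array([ 0.1993,  0.6123, -0.2142]), array([-0.   , -0.001,  0.945]))
[634.42653824 249.2702853 ] tool yaw 1.6294672655851214 (array([ 0.3115,  0.8982, -0.2142]), array([-0.000e+00, -1.000e-03,  1.168e+00]))
[ 647.0400574  -254.67725239] tool yaw 1.7056244597506083 (array([ 0.3241,  0.3942, -0.2142]), array([-0.000e+00, -1.000e-03,  1.244e+00]))
```

wedge_first, at the far wall, agrees with the tray frame. The three loose wedges fit 120 x (27..48) mm at a height of 32 mm. The wrist range means the wedge at (286,160) goes first, head uphill in slot 2. Then (226,193) goes head downhill in slot 3, and (290,216) head uphill in slot 4.

```bash
python3 -m crank '[{"translation":[0.162,0.197,0],"turn":[0,0,0.8],"claw":-1},{"translation":[0.162,0.197,0],"turn":[0,0,0.8],"claw":-1},{"translation":[0.162,0.197,0],"turn":[0,0,0.8],"claw":-1},{"translation":[0.162,0.197,0],"turn":[0,0,0.8],"claw":-1},{"translation":[0.162,0.197,0],"turn":[0,0,0.8],"claw":-1},{"translation":[0.162,0.197,0],"turn":[0,0,0.8],"claw":-1},{"translation":[0.162,0.197,0],"turn":[0,0,0.8],"claw":-1},{"translation":[0.162,0.197,0],"turn":[0,0,0.8],"claw":-1}]' 40
python3 -m crank '[{"translation":[0.162,0.197,-0.1],"turn":[0,0,0.444],"claw":-1},{"translation":[0.162,0.197,-0.1],"turn":[0,0,0.444],"claw":-1},{"translation":[0.162,0.197,-0.1],"turn":[0,0,0.444],"claw":-1},{"translation":[0.162,0.197,-0.1],"turn":[0,0,0.444],"claw":-1},{"translation":[0.162,0.197,-0.1],"turn":[0,0,0.444],"claw":-1},{"translation":[0.162,0.197,-0.1],"turn":[0,0,0.444],"claw":-1},{"translation":[0.162,0.197,-0.1],"turn":[0,0,0.444],"claw":-1},{"translation":[0.162,0.197,-0.1],"turn":[0,0,0.444],"claw":-1}]'
python3 -c "
from plan import *
print(delta([.647,-.2547,.012],Rdown(1.7056)))"
```

```text
time: 0.92
eef_pos: [0.4878, -0.4486, 0.2268]
orientation: [3.141, -0.002, 1.27]
wrist_force: [-0.9, -0.8, -0.1]
gripper_width: 0.0929
finger_force: 0.0
time: 1.58
eef_pos: [0.6492, -0.2499, 0.1242]
orientation: [-3.141, -0.003, 1.709]
wrist_force: [1.0, 0.5, 0.6]
gripper_width: 0.0931
finger_force: 0.0
(array([-0.0022, -0.0048, -0.1122]), array([-0.003, -0.001, -0.004]))
```

```bash
python3 -m crank '[{"translation":[0,0,-0.04],"turn":[0,0,0],"claw":-1},{"translation":[0,0,-0.08],"turn":[0,0,0],"claw":-1},{"translation":[0,0,-0.08],"turn":[0,0,0],"claw":-1}]'
python3 -c "
from plan import *
print(delta([.647,-.2547,.012],Rdown(1.7056)))"
```

```text
time: 1.83
eef_pos: [0.642, -0.2564, 0.0398]
orientation: [-3.132, -0.003, 1.702]
wrist_force: [-0.3, -0.2, -1.4]
gripper_width: 0.0931
finger_force: 0.0
(array([ 0.005 ,  0.0017, -0.0278]), array([-0.001, -0.01 ,  0.003]))
```

```bash
python3 -m crank '[{"translation":[0,0,-0.032],"turn":[0,0,0],"claw":-1},{"translation":[0,0,-0.032],"turn":[0,0,0],"claw":-1},{"translation":[0,0,-0.032],"turn":[0,0,0],"claw":-1},{"translation":[0,0,-0.032],"turn":[0,0,0],"claw":-1}]'
python3 -c "
from plan import *
print(delta([.647,-.2547,.012],Rdown(1.7056)))"
```

```text
time: 2.17
eef_pos: [0.6475, -0.2563, 0.0167]
orientation: [3.14, 0.001, 1.704]
wrist_force: [-0.4, -0.3, 0.2]
gripper_width: 0.0932
finger_force: 0.0
(array([-0.0005,  0.0016, -0.0047]), array([0.001, 0.001, 0.001]))
```

```bash
python3 -m crank '[{"translation":[0,0.0,-0.004],"turn":[0,0,0],"claw":-1},{"translation":[0,0,-0.004],"turn":[0,0,0],"claw":1},{"translation":[0,0,-0.004],"turn":[0,0,0],"claw":1},{"translation":[0,0,-0.004],"turn":[0,0,0],"claw":1},{"translation":[0,0,-0.004],"turn":[0,0,0],"claw":1},{"translation":[0,0,-0.004],"turn":[0,0,0],"claw":1},{"translation":[0,0,-0.004],"turn":[0,0,0],"claw":1}]' 40
python3 -m crank '[{"translation":[0,0,0],"turn":[0,0,0],"claw":1},{"translation":[0,0,0.04],"turn":[0,0,0],"claw":1},{"translation":[0,0,0.08],"turn":[0,0,0],"claw":1},{"translation":[0,0,0.12],"turn":[0,0,0],"claw":1},{"translation":[0,0,0.16],"turn":[0,0,0],"claw":1},{"translation":[0,0,0.2],"turn":[0,0,0],"claw":1},{"translation":[0,0,0.23],"turn":[0,0,0],"claw":1},{"translation":[0,0,0.23],"turn":[0,0,0],"claw":1}]'
python3 -c "
from plan import *
print(delta(tray(178,23,70),Rplace()),delta(tray(178,23,12),Rplace()),tray(178,23,12))"
```

```text
time: 2.75
eef_pos: [0.6471, -0.255, 0.0108]
orientation: [3.142, 0.0, 1.706]
wrist_force: [-0.3, 0.2, -0.1]
gripper_width: 0.0575
finger_force: 0.0
time: 3.42
eef_pos: [0.6499, -0.2556, 0.2481]
orientation: [3.132, 0.004, 1.705]
wrist_force: [-0.3, 0.0, 1.1]
gripper_width: 0.0042
finger_force: 0.0
(array([-0.0811,  0.4275, -0.0914]), array([-0.345,  0.02 , -0.182])) (array([-0.0835,  0.4078, -0.1459]), array([-0.345,  0.02 , -0.182])) [0.56643919 0.15225205 0.1021559 ]
```

The fingers close at only about 70 mm/s, so I lifted before they had closed. I'll look again.

```bash
python3 -m crank '[{"translation":[0,0,0],"turn":[0,0,0],"claw":-1},{"translation":[0,0,0],"turn":[0,0,0],"claw":-1},{"translation":[0,0,0],"turn":[0,0,0],"claw":-1},{"translation":[0,0,0],"turn":[0,0,0],"claw":-1},{"translation":[-0.1,-0.1,0],"turn":[0,0,0],"claw":-1},{"translation":[-0.1,-0.1,0],"turn":[0,0,0],"claw":-1},{"translation":[-0.1,-0.1,0],"turn":[0,0,0],"claw":-1},{"translation":[-0.1,-0.1,0],"turn":[0,0,0],"claw":-1}]'
python3 - <<'E'
from plan import *
c,o=look(); save(c,'pics/t1.png')
E
```

```text
time: 4.08
eef_pos: [0.5418, -0.36, 0.2389]
orientation: [-3.137, 0.001, 1.7]
wrist_force: [-1.1, -0.7, -0.5]
gripper_width: 0.0531
finger_force: 0.0
px [290. 216.] A 301.0 zmed 0.032 pos [ 438.8 -266.4] yaw 2.743 L 121.3 w [28.5, 36.6, 44.6]
px [226. 193.] A 322.5 zmed 0.032 pos [521.9 -36.3] yaw 1.336 L 120.0 w [27.8, 39.1, 50.5]
px [  4. 203.] A 99.5 zmed 0.278 pos [487.9 806.5] yaw 2.868 L 158.8 w [11.1, 14.0, 16.9]
px [149. 164.] A 197.5 zmed 0.087 pos [634.2 249.5] yaw 1.551 L 78.1 w [31.3, 38.0, 44.7]
px [286. 160.] A 306.0 zmed 0.032 pos [ 645.9 -254.4] yaw -1.489 L 120.1 w [30.7, 37.6, 44.5]
```

View pics/t1.png

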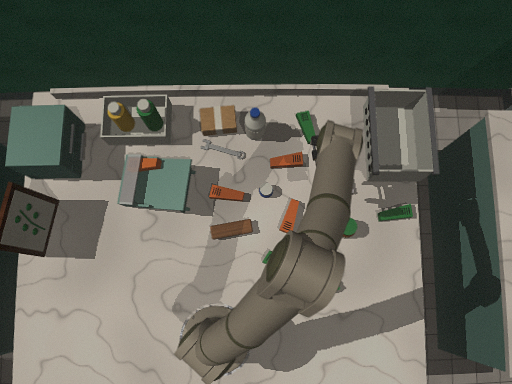

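The wedge at (286,160) is undisturbed and the arm stands clear of it at about (320,140). I'll go back and give the fingers time to close.

```bash
python3 -m crank '[{"translation":[0.05,0.05,-0.01],"turn":[0,0,0],"claw":-1},{"translation":[0.1,0.1,-0.04],"turn":[0,0,0],"claw":-1},{"translation":[0.1,0.1,-0.08],"turn":[0,0,0],"claw":-1},{"translation":[0.1,0.1,-0.12],"turn":[0,0,0],"claw":-1},{"translation":[0.1,0.1,-0.16],"turn":[0,0,0],"claw":-1},{"translation":[0.1,0.1,-0.19],"turn":[0,0,0],"claw":-1},{"translation":[0.1,0.1,-0.19],"turn":[0,0,0],"claw":-1},{"translation":[0.1,0.1,-0.19],"turn":[0,0,0],"claw":-1}]'
python3 -m crank '[{"translation":[0,0,-0.035],"turn":[0,0,0],"claw":-1},{"translation":[0,0,-0.039],"turn":[0,0,0],"claw":-1},{"translation":[0,0,-0.039],"turn":[0,0,0],"claw":-0.2},{"translation":[0,0,-0.039],"turn":[0,0,0],"claw":1},{"translation":[0,0,-0.039],"turn":[0,0,0],"claw":1},{"translation":[0,0,-0.039],"turn":[0,0,0],"claw":1},{"translation":[0,0,-0.039],"turn":[0,0,0],"claw":1},{"translation":[0,0,-0.039],"turn":[0,0,0],"claw":1}]' 40
python3 -m crank '[{"translation":[0,0,0],"turn":[0,0,0],"claw":1},{"translation":[0,0,0],"turn":[0,0,0],"claw":1},{"translation":[0,0,0],"turn":[0,0,0],"claw":1},{"translation":[0,0,0],"turn":[0,0,0],"claw":1},{"translation":[0,0,0],"turn":[0,0,0],"claw":1}]'
```

```text
time: 4.8
eef_pos: [0.6441, -0.2524, 0.044]
orientation: [-3.133, -0.005, 1.708]
wrist_force: [-0.4, -0.4, -0.6]
gripper_width: 0.093
finger_force: 0.0
time: 5.47
eef_pos: [0.6473, -0.2554, 0.0127]
orientation: [3.141, 0.001, 1.706]
wrist_force: [0.4, 0.1, 1.2]
gripper_width: 0.0577
finger_force: 0.0
time: 5.88
eef_pos: [0.647, -0.2551, 0.0117]
orientation: [-3.141, 0.0, 1.706]
wrist_force: [-0.3, -0.7, 2.5]
gripper_width: 0.0391
finger_force: 39.9
```

```bash
python3 -m crank '[{"translation":[0,0,0.03],"turn":[0,0,0],"claw":1},{"translation":[0,0,0.07],"turn":[0,0,0],"claw":1},{"translation":[0,0,0.11],"turn":[0,0,0],"claw":1},{"translation":[-0.02,0,0.145],"turn":[0,0,0],"claw":1},{"translation":[-0.045,0,0.175],"turn":[0,0,0],"claw":1},{"translation":[-0.078,0.015,0.19],"turn":[0,0,0],"claw":1},{"translation":[-0.078,0.05,0.19],"turn":[0,0,0],"claw":1},{"translation":[-0.078,0.08,0.19],"turn":[0,0,0],"claw":1}]'
python3 -m crank '[{"translation":[0,0.04,0],"turn":[-0.05,0,-0.02],"claw":1},{"translation":[0,0.08,0],"turn":[-0.1,0,-0.05],"claw":1},{"translation":[0,0.12,0],"turn":[-0.15,0.01,-0.08],"claw":1},{"translation":[0,0.16,0],"turn":[-0.2,0.01,-0.1],"claw":1},{"translation":[0,0.2,0],"turn":[-0.25,0.015,-0.13],"claw":1},{"translation":[0,0.24,0],"turn":[-0.3,0.02,-0.16],"claw":1},{"translation":[0,0.28,0],"turn":[-0.345,0.02,-0.182],"claw":1},{"translation":[0,0.31,0],"turn":[-0.345,0.02,-0.182],"claw":1}]'
python3 -m crank '[{"translation":[0,0.037,-0.02],"turn":[0,0,0],"claw":1},{"translation":[0,0.037,-0.046],"turn":[0,0,0],"claw":1},{"translation":[0,0.037,-0.046],"turn":[0,0,0],"claw":1},{"translation":[0,0.037,-0.046],"turn":[0,0,0],"claw":1},{"translation":[0,0.037,-0.046],"turn":[0,0,0],"claw":1}]'
python3 - <<'E'
from plan import *
print(delta(tray(178,23,70),Rplace()),delta(tray(178,23,12),Rplace()))
c=cam('side'); save(c,'pics/s1.png')
E
```

```text
time: 6.55
eef_pos: [0.5673, -0.1756, 0.203]
orientation: [3.141, 0.001, 1.702]
wrist_force: [1.3, 0.5, -2.1]
gripper_width: 0.0385
finger_force: 39.9
time: 7.22
eef_pos: [0.5681, 0.1416, 0.2007]
orientation: [-3.105, 0.344, 1.533]
wrist_force: [-0.9, 0.4, -1.4]
gripper_width: 0.0389
finger_force: 39.9
time: 7.63
eef_pos: [0.5693, 0.1708, 0.1563]
orientation: [-3.105, 0.344, 1.527]
wrist_force: [-0.0, 0.2, -1.0]
gripper_width: 0.0386
finger_force: 39.9
(array([-0.0005,  0.0012,  0.0004]), array([-0.004, -0.008,  0.004])) (array([-0.0029, -0.0185, -0.0541]), array([-0.004, -0.008,  0.004]))
```

View pics/s1.png

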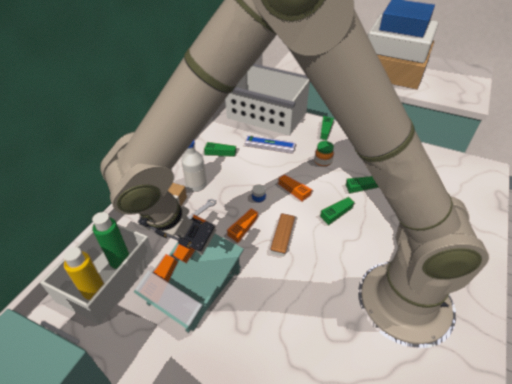

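The wedge hangs at about (183,252) px, just uphill of the hood and beside wedge_first at (164,267). I'll lower it and release.

```bash
python3 -m crank '[{"translation":[-0.001,-0.006,-0.02],"turn":[0,0,0],"claw":1},{"translation":[-0.002,-0.013,-0.038],"turn":[0,0,0],"claw":1},{"translation":[-0.003,-0.0185,-0.052],"turn":[0,0,0],"claw":1},{"translation":[-0.003,-0.0195,-0.0535],"turn":[0,0,0],"claw":1},{"translation":[-0.003,-0.0195,-0.0535],"turn":[0,0,0],"claw":1},{"translation":[-0.003,-0.0195,-0.0535],"turn":[0,0,0],"claw":1}]'
python3 -m crank '[{"translation":[0,0,0],"turn":[0,0,0],"claw":-1},{"translation":[0,0,0],"turn":[0,0,0],"claw":-1},{"translation":[0,0,0],"turn":[0,0,0],"claw":-1},{"translation":[0,0,0],"turn":[0,0,0],"claw":-1},{"translation":[0,0,0],"turn":[0,0,0],"claw":-1},{"translation":[0,0,0],"turn":[0,0,0],"claw":-1},{"translation":[0,0,0],"turn":[0,0,0],"claw":-1},{"translation":[0,0,0],"turn":[0,0,0],"claw":-1}]'
python3 -m crank '[{"translation":[0,0.007,0.019],"turn":[0,0,0],"claw":-1},{"translation":[0.002,0.019,0.054],"turn":[0,0,0],"claw":-1},{"translation":[0.002,0.019,0.09],"turn":[0,0,0],"claw":-1},{"translation":[0.002,-0.02,0.1],"turn":[0,0,0],"claw":-1},{"translation":[0.002,-0.06,0.1],"turn":[0,0,0],"claw":-1},{"translation":[0.002,-0.1,0.1],"turn":[0,0,0],"claw":-1},{"translation":[0.002,-0.1,0.1],"turn":[0,0,0],"claw":-1}]'
python3 - <<'E'
from plan import *
c=cam('top'); a=c['pixels'][140:225,105:205,::-1]
b=cam('side')['pixels'][215:335,125:265,::-1]
cv2.imwrite('pics/t2.png',np.hstack([cv2.resize(a,(400,340),interpolation=2),cv2.resize(b,(397,340),interpolation=2)]))
E
```

```text
time: 8.18
eef_pos: [0.5667, 0.1521, 0.1035]
orientation: [-3.107, 0.343, 1.527]
wrist_force: [0.3, 0.5, -1.3]
gripper_width: 0.039
finger_force: 39.9
time: 8.85
eef_pos: [0.566, 0.1525, 0.1021]
orientation: [-3.105, 0.343, 1.528]
wrist_force: [-0.4, 0.0, 1.4]
gripper_width: 0.0879
finger_force: 0.0
time: 9.43
eef_pos: [0.5672, 0.043, 0.2031]
orientation: [-3.105, 0.349, 1.519]
wrist_force: [-0.1, -0.7, -0.6]
gripper_width: 0.093
finger_force: 0.0
```

View pics/t2.png

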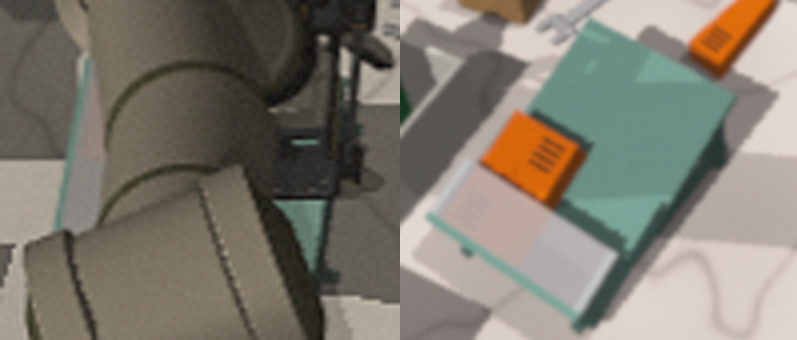

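The side crop shows the second wedge slid fully down beside wedge_first, with its ribs uphill and the two ends in line. Next is the wedge at (226,193).

```bash
python3 -m crank '[{"translation":[0,0,0],"turn":[0,0,0],"claw":-1},{"translation":[0,0,0],"turn":[0,0,0],"claw":-1}]'; python3 -c "
from plan import *
print(delta([.522,-.0365,.05],Rdown(1.4075)))"
```

```text
time: 9.7
eef_pos: [0.5681, 0.0541, 0.2019]
orientation: [-3.105, 0.342, 1.53]
wrist_force: [0.3, 0.2, -0.1]
gripper_width: 0.0928
finger_force: 0.0
(array([-0.0461, -0.0906, -0.1519]), array([ 0.337, -0.071, -0.115]))
```

```bash
python3 -m crank '[{"translation":[-0.02,-0.03,0],"turn":[0.1,-0.02,-0.035],"claw":-1},{"translation":[-0.035,-0.06,-0.01],"turn":[0.2,-0.04,-0.07],"claw":-1},{"translation":[-0.046,-0.0906,-0.03],"turn":[0.3,-0.06,-0.1],"claw":-1},{"translation":[-0.046,-0.0906,-0.07],"turn":[0.337,-0.071,-0.115],"claw":-1},{"translation":[-0.046,-0.0906,-0.11],"turn":[0.337,-0.071,-0.115],"claw":-1},{"translation":[-0.046,-0.0906,-0.15],"turn":[0.337,-0.071,-0.115],"claw":-1},{"translation":[-0.046,-0.0906,-0.152],"turn":[0.337,-0.071,-0.115],"claw":-1},{"translation":[-0.046,-0.0906,-0.152],"turn":[0.337,-0.071,-0.115],"claw":-1}]'
python3 -m crank '[{"translation":[0,0,0],"turn":[0,0,0],"claw":-1},{"translation":[0,0,0],"turn":[0,0,0],"claw":-1}]'
python3 -c "
from plan import *
print(delta([.522,-.0365,.012],Rdown(1.4075)))"
```

```text
time: 10.37
eef_pos: [0.521, -0.0367, 0.0485]
orientation: [-3.136, 0.001, 1.408]
wrist_force: [0.5, 0.8, 0.9]
gripper_width: 0.0932
finger_force: 0.0
time: 10.53
eef_pos: [0.5234, -0.0372, 0.0523]
orientation: [3.139, 0.0, 1.407]
wrist_force: [-1.1, -0.4, 0.3]
gripper_width: 0.0927
finger_force: 0.0
(array([-0.0014,  0.0007, -0.0403]), array([0.001, 0.003, 0.   ]))
```

```bash
python3 -m crank '[{"translation":[0,0,-0.03],"turn":[0,0,0],"claw":-1},{"translation":[0,0,-0.038],"turn":[0,0,0],"claw":-1},{"translation":[0,0,-0.038],"turn":[0,0,0],"claw":-0.2},{"translation":[0,0,-0.038],"turn":[0,0,0],"claw":1},{"translation":[0,0,-0.038],"turn":[0,0,0],"claw":1},{"translation":[0,0,-0.038],"turn":[0,0,0],"claw":1},{"translation":[0,0,-0.038],"turn":[0,0,0],"claw":1},{"translation":[0,0,-0.038],"turn":[0,0,0],"claw":1}]' 40
python3 -m crank '[{"translation":[0,0,0],"turn":[0,0,0],"claw":1},{"translation":[0,0,0],"turn":[0,0,0],"claw":1},{"translation":[0,0,0],"turn":[0,0,0],"claw":1},{"translation":[0,0,0],"turn":[0,0,0],"claw":1},{"translation":[0,0,0],"turn":[0,0,0],"claw":1}]'
python3 -c "
from plan import *
print(delta(tray(178,-18.5,70),Rplace()),delta(tray(178,-18.5,12),Rplace()))"
```

```text
time: 11.2
eef_pos: [0.5223, -0.0383, 0.0127]
orientation: [3.141, 0.001, 1.406]
wrist_force: [-0.5, -0.9, -0.1]
gripper_width: 0.0577
finger_force: 0.0
time: 11.62
eef_pos: [0.5221, -0.0382, 0.0122]
orientation: [-3.142, 0.001, 1.406]
wrist_force: [-0.5, -0.0, 2.8]
gripper_width: 0.0387
finger_force: 39.9
(array([0.0056, 0.2152, 0.1445]), array([-0.343,  0.063,  0.116])) (array([0.0032, 0.1955, 0.09  ]), array([-0.343,  0.063,  0.116]))
```

```bash
python3 -m crank '[{"translation":[0,0,0.03],"turn":[0,0,0],"claw":1},{"translation":[0,0,0.07],"turn":[0,0,0],"claw":1},{"translation":[0,0,0.11],"turn":[0,0,0],"claw":1},{"translation":[0,0,0.15],"turn":[-0.05,0.01,0.02],"claw":1},{"translation":[0,0.015,0.18],"turn":[-0.12,0.02,0.04],"claw":1},{"translation":[0.002,0.05,0.19],"turn":[-0.2,0.035,0.065],"claw":1},{"translation":[0.004,0.085,0.19],"turn":[-0.28,0.05,0.09],"claw":1},{"translation":[0.0056,0.12,0.19],"turn":[-0.343,0.063,0.116],"claw":1}]'
python3 -m crank '[{"translation":[0,0.035,0],"turn":[0,0,0],"claw":1},{"translation":[0,0.07,-0.01],"turn":[0,0,0],"claw":1},{"translation":[0,0.095,-0.03],"turn":[0,0,0],"claw":1},{"translation":[0,0.095,-0.045],"turn":[0,0,0],"claw":1},{"translation":[0,0.095,-0.045],"turn":[0,0,0],"claw":1},{"translation":[0,0.095,-0.045],"turn":[0,0,0],"claw":1},{"translation":[0,0.095,-0.045],"turn":[0,0,0],"claw":1}]'
python3 - <<'E'
from plan import *
print(delta(tray(178,-18.5,70),Rplace()),delta(tray(178,-18.5,12),Rplace()))
E
```

```text
time: 12.28
eef_pos: [0.5284, 0.0836, 0.2038]
orientation: [-3.119, 0.351, 1.527]
wrist_force: [0.7, 0.6, -2.4]
gripper_width: 0.0396
finger_force: 39.9
time: 12.87
eef_pos: [0.5278, 0.1756, 0.1577]
orientation: [-3.114, 0.349, 1.526]
wrist_force: [-0.5, 0.2, -1.8]
gripper_width: 0.0389
finger_force: 39.9
(array([-0.0001,  0.0014, -0.001 ]), array([ 0.001, -0.   ,  0.001])) (array([-0.0025, -0.0183, -0.0555]), array([ 0.001, -0.   ,  0.001]))
```

```bash
python3 -m crank '[{"translation":[-0.001,-0.006,-0.02],"turn":[0,0,0],"claw":1},{"translation":[-0.002,-0.013,-0.038],"turn":[0,0,0],"claw":1},{"translation":[-0.003,-0.0185,-0.052],"turn":[0,0,0],"claw":1},{"translation":[-0.003,-0.0187,-0.0545],"turn":[0,0,0],"claw":1},{"translation":[-0.003,-0.0187,-0.0545],"turn":[0,0,0],"claw":1},{"translation":[-0.003,-0.0187,-0.0545],"turn":[0,0,0],"claw":1}]'
python3 -m crank '[{"translation":[0,0,0],"turn":[0,0,0],"claw":-1},{"translation":[0,0,0],"turn":[0,0,0],"claw":-1},{"translation":[0,0,0],"turn":[0,0,0],"claw":-1},{"translation":[0,0,0],"turn":[0,0,0],"claw":-1},{"translation":[0,0,0],"turn":[0,0,0],"claw":-1},{"translation":[0,0,0],"turn":[0,0,0],"claw":-1},{"translation":[0,0,0],"turn":[0,0,0],"claw":-1},{"translation":[0,0,0],"turn":[0,0,0],"claw":-1}]'
python3 -m crank '[{"translation":[0,0.007,0.019],"turn":[0,0,0],"claw":-1},{"translation":[0.002,0.019,0.054],"turn":[0,0,0],"claw":-1},{"translation":[0.002,0.019,0.09],"turn":[0,0,0],"claw":-1},{"translation":[0.002,-0.02,0.11],"turn":[0,0,0],"claw":-1},{"translation":[0.002,-0.06,0.11],"turn":[0,0,0],"claw":-1},{"translation":[0.002,-0.1,0.11],"turn":[0,0,0],"claw":-1},{"translation":[0.002,-0.14,0.11],"turn":[0,0,0],"claw":-1},{"translation":[0.002,-0.18,0.11],"turn":[0,0,0],"claw":-1}]'
python3 - <<'E'
from plan import *
b=cam('side')['pixels'][215:335,125:265,::-1]
cv2.imwrite('pics/s3.png',cv2.resize(b,(700,600),interpolation=2))
print(delta([.4387,-.2666,.05],Rdown(-.324)))
E
```

```text
time: 13.37
eef_pos: [0.5252, 0.1578, 0.1037]
orientation: [-3.115, 0.348, 1.526]
wrist_force: [1.1, 0.3, -2.4]
gripper_width: 0.0391
finger_force: 39.9
time: 14.03
eef_pos: [0.5246, 0.1582, 0.1026]
orientation: [-3.114, 0.348, 1.528]
wrist_force: [0.5, -0.2, -0.0]
gripper_width: 0.0878
finger_force: 0.0
time: 14.7
eef_pos: [0.5263, -0.0236, 0.213]
orientation: [-3.115, 0.348, 1.528]
wrist_force: [0.9, -0.6, -0.0]
gripper_width: 0.0929
finger_force: 0.0
(array([-0.0862, -0.2336, -0.1634]), array([ 0.203, -0.357, -1.817]))
```

View pics/s3.png

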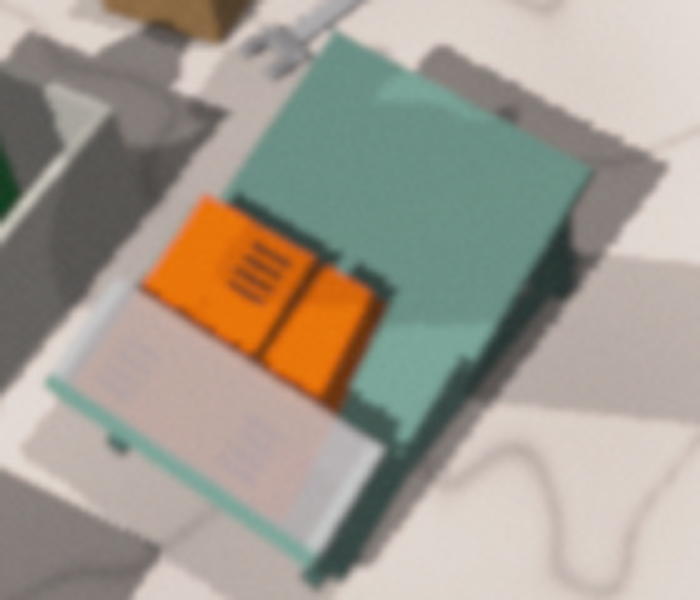

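All three wedges sit flush under the hood, with a small gap between the second and third, and the last slot is open at the lower right. Next is the last wedge, at (290,216).

```bash
python3 -m crank '[{"translation":[-0.01,-0.03,0],"turn":[0.012,-0.022,-0.114],"claw":-1},{"translation":[-0.02,-0.06,0],"turn":[0.025,-0.044,-0.227],"claw":-1},{"translation":[-0.03,-0.09,0],"turn":[0.038,-0.067,-0.34],"claw":-1},{"translation":[-0.05,-0.12,0],"turn":[0.05,-0.089,-0.454],"claw":-1},{"translation":[-0.06,-0.15,0],"turn":[0.063,-0.11,-0.568],"claw":-1},{"translation":[-0.07,-0.18,0],"turn":[0.075,-0.134,-0.68],"claw":-1},{"translation":[-0.08,-0.2,0],"turn":[0.088,-0.156,-0.795],"claw":-1},{"translation":[-0.086,-0.2336,0],"turn":[0.1,-0.178,-0.908],"claw":-1}]'
python3 -c "
from plan import *
print(delta([.4387,-.2666,.05],Rdown(-.324)))"
```

```text
time: 15.42
eef_pos: [0.4399, -0.2549, 0.2126]
orientation: [3.064, 0.178, 0.585]
wrist_force: [1.2, 0.5, 0.1]
gripper_width: 0.0929
finger_force: 0.0
(array([-0.0012, -0.0117, -0.1626]), array([ 0.104, -0.173, -0.913]))
```

```bash
python3 -m crank '[{"translation":[0,0,0],"turn":[0.013,-0.022,-0.114],"claw":-1},{"translation":[0,0,0],"turn":[0.026,-0.043,-0.228],"claw":-1},{"translation":[0,0,-0.01],"turn":[0.039,-0.065,-0.342],"claw":-1},{"translation":[0,0,-0.03],"turn":[0.052,-0.087,-0.456],"claw":-1},{"translation":[0,0,-0.05],"turn":[0.065,-0.108,-0.57],"claw":-1},{"translation":[0,0,-0.07],"turn":[0.078,-0.13,-0.685],"claw":-1},{"translation":[0,0,-0.1],"turn":[0.091,-0.151,-0.8],"claw":-1},{"translation":[0,0,-0.12],"turn":[0.104,-0.173,-0.913],"claw":-1}]'
python3 -m crank '[{"translation":[0,0,0],"turn":[0,0,0],"claw":-1},{"translation":[0,0,0],"turn":[0,0,0],"claw":-1},{"translation":[0,0,0],"turn":[0,0,0],"claw":-1}]'
python3 -c "
from plan import *
print(delta([.4387,-.2666,.012],Rdown(-.324)))"
```

```text
time: 16.08
eef_pos: [0.4406, -0.2552, 0.091]
orientation: [3.141, 0.001, -0.325]
wrist_force: [0.4, 0.6, 0.1]
gripper_width: 0.0925
finger_force: 0.0
time: 16.33
eef_pos: [0.4412, -0.2555, 0.0934]
orientation: [3.14, 0.001, -0.316]
wrist_force: [-0.8, -0.8, -0.2]
gripper_width: 0.0929
finger_force: 0.0
(array([-0.0025, -0.0111, -0.0814]), array([ 0.001, -0.001, -0.008]))
```

```bash
python3 -m crank '[{"translation":[-0.0025,-0.011,-0.02],"turn":[0,0,-0.005],"claw":-1},{"translation":[-0.0025,-0.011,-0.05],"turn":[0,0,-0.005],"claw":-1},{"translation":[-0.0025,-0.011,-0.08],"turn":[0,0,-0.005],"claw":-1},{"translation":[-0.0025,-0.011,-0.08],"turn":[0,0,-0.005],"claw":-0.2},{"translation":[-0.0025,-0.011,-0.08],"turn":[0,0,-0.005],"claw":1},{"translation":[-0.0025,-0.011,-0.08],"turn":[0,0,-0.005],"claw":1},{"translation":[-0.0025,-0.011,-0.08],"turn":[0,0,-0.005],"claw":1},{"translation":[-0.0025,-0.011,-0.08],"turn":[0,0,-0.005],"claw":1}]' 40
python3 -m crank '[{"translation":[0,0,0],"turn":[0,0,0],"claw":1},{"translation":[0,0,0],"turn":[0,0,0],"claw":1},{"translation":[0,0,0],"turn":[0,0,0],"claw":1},{"translation":[0,0,0],"turn":[0,0,0],"claw":1},{"translation":[0,0,0],"turn":[0,0,0],"claw":1},{"translation":[0,0,0],"turn":[0,0,0],"claw":1}]'
python3 -c "
from plan import *
print(delta(tray(178,-58.5,70),Rplace()),tray(178,-58.5,12)-tray(178,-58.5,70))"
```

```text
time: 17.0
eef_pos: [0.4391, -0.2668, 0.0145]
orientation: [3.14, -0.002, -0.324]
wrist_force: [0.0, 0.7, 0.7]
gripper_width: 0.064
finger_force: 0.0
time: 17.5
eef_pos: [0.4383, -0.2666, 0.013]
orientation: [3.14, 0.0, -0.325]
wrist_force: [-0.1, 0.0, 6.5]
gripper_width: 0.0396
finger_force: 39.9
(array([0.0497, 0.4484, 0.1437]), array([-0.201,  0.35 ,  1.827])) [-0.00241815 -0.01968923 -0.05450217]
```

```bash
python3 -m crank '[{"translation":[0,0,0.03],"turn":[0,0,0],"claw":1},{"translation":[0,0,0.07],"turn":[0,0,0],"claw":1},{"translation":[0,0,0.11],"turn":[0,0,0],"claw":1},{"translation":[0,0,0.15],"turn":[0,0,0],"claw":1},{"translation":[0,0.015,0.19],"turn":[-0.013,0.022,0.114],"claw":1},{"translation":[0.01,0.05,0.2],"turn":[-0.025,0.044,0.228],"claw":1},{"translation":[0.02,0.085,0.2],"turn":[-0.038,0.065,0.342],"claw":1},{"translation":[0.025,0.11,0.2],"turn":[-0.05,0.087,0.456],"claw":1}]'
python3 -m crank '[{"translation":[0.003,0.03,0],"turn":[-0.013,0.022,0.114],"claw":1},{"translation":[0.006,0.06,0],"turn":[-0.025,0.044,0.228],"claw":1},{"translation":[0.01,0.09,0],"turn":[-0.038,0.065,0.342],"claw":1},{"translation":[0.013,0.12,0],"turn":[-0.05,0.087,0.456],"claw":1},{"translation":[0.016,0.15,0],"turn":[-0.063,0.109,0.57],"claw":1},{"translation":[0.019,0.18,0],"turn":[-0.075,0.131,0.685],"claw":1},{"translation":[0.022,0.21,0],"turn":[-0.088,0.153,0.8],"claw":1},{"translation":[0.025,0.25,0],"turn":[-0.1,0.175,0.913],"claw":1}]'
python3 - <<'E'
from plan import *
print(delta(tray(178,-58.5,120),Rplace()))
c=cam('side')
o=-c['R'].T@c['t']
for n,z,uv in [('tail3 R',32,(202,273)),('tail3 L',32,(189.5,268.2)),('third@hood low edge R',32,(192,295)),('head2 top far L',32,(167,255)),('hood corner near',44,(201,305)),('hood corner far',44,(148.5,272)),('floor up near',0,(243.5,249.5)),('floor up far',0,(192,222))]:
    s=slopes(c,[uv])[0]; d=c['R'].T@np.r_[s,1]; k=((STOP+NT*z/1000-o)@NT)/(d@NT); print(n,totray(o+k*d).round(1))
E
```

```text
time: 18.17
eef_pos: [0.4644, -0.154, 0.2139]
orientation: [3.082, 0.079, 0.135]
wrist_force: [1.2, -0.1, -2.4]
gripper_width: 0.0396
finger_force: 39.9
time: 18.83
eef_pos: [0.4878, 0.0932, 0.2125]
orientation: [3.096, 0.279, 1.051]
wrist_force: [0.8, -0.1, -1.8]
gripper_width: 0.0396
finger_force: 39.9
(array([ 0.0023,  0.1057, -0.0089]), array([-0.048,  0.086,  0.454]))
tail3 R [[120.8 -39.   32. ]]
tail3 L [[115.1  -0.6  32. ]]
third@hood low edge R [[ 60.7 -48.   32. ]]
head2 top far L [[114.9  79.   32. ]]
hood corner near [[ 51.9 -88.4  44. ]]
hood corner far [[51.8 90.3 44. ]]
floor up near [[233.3 -93.4   0. ]]
floor up far [[233.7  89.   -0. ]]
```

```bash
python3 - <<'E'
from plan import *
c=cam('side'); o=-c['R'].T@c['t']
uv=np.array([(u,v) for v in range(240,305) for u in range(150,215)]); hsv=cv2.cvtColor(c['pixels'],cv2.COLOR_RGB2HSV)[uv[:,1],uv[:,0]]
s=slopes(c,uv); d=np.c_[s,np.ones(len(s))]@c['R']; k=((STOP+NT*.032-o)@NT)/(d@NT); q=totray(o+d*k[:,None])
for x in (70,80,90,100,110):
    b=(abs(q[:,0]-x)<1.5)&(q[:,1]<15)&(q[:,1]>-70)
    i=np.argsort(q[b,1]); print(x,[(round(float(y)),int(h[0]),int(h[2])) for y,h in zip(q[b,1][i],hsv[b][i])][::1])
E
```

```text
70 [(-68, 80, 103), (-67, 81, 135), (-65, 82, 121), (-61, 83, 132), (-58, 83, 113), (-57, 80, 129), (-55, 82, 108), (-52, 66, 86), (-51, 65, 107), (-48, 12, 89), (-44, 11, 94), (-42, 13, 96), (-41, 12, 103), (-38, 12, 138), (-36, 13, 181), (-34, 13, 199), (-32, 13, 216), (-30, 13, 216), (-28, 14, 217), (-25, 14, 217), (-24, 14, 216), (-21, 13, 217), (-17, 14, 217), (-15, 14, 216), (-13, 13, 217), (-11, 14, 217), (-9, 14, 216), (-7, 14, 215), (-5, 13, 215), (-1, 13, 185), (2, 13, 146), (4, 13, 122), (6, 13, 134), (10, 13, 198), (13, 13, 213), (14, 14, 217)]
80 [(-70, 81, 144), (-67, 81, 148), (-65, 81, 146), (-64, 83, 146), (-61, 82, 147), (-57, 82, 145), (-55, 81, 146), (-53, 82, 144), (-51, 76, 136), (-47, 17, 99), (-45, 10, 95), (-43, 11, 93), (-41, 12, 97), (-38, 13, 114), (-37, 12, 137), (-34, 13, 181), (-31, 14, 214), (-28, 13, 218), (-27, 14, 217), (-24, 14, 217), (-22, 13, 217), (-20, 14, 218), (-18, 14, 218), (-14, 14, 217), (-11, 13, 217), (-10, 14, 217), (-7, 14, 216), (-5, 14, 216), (-3, 13, 210), (-1, 13, 185), (3, 13, 122), (6, 11, 129), (7, 12, 152), (10, 13, 192), (14,
[... 941 characters left out ...]
217), (-10, 13, 218), (-6, 14, 216), (-4, 13, 210), (-2, 13, 196), (0, 13, 157), (3, 12, 121), (5, 12, 119), (7, 12, 149), (11, 13, 208), (14, 13, 214)]
110 [(-69, 82, 146), (-67, 81, 148), (-66, 80, 147), (-63, 80, 147), (-61, 81, 146), (-59, 81, 147), (-57, 81, 147), (-53, 81, 147), (-51, 81, 146), (-49, 80, 141), (-47, 75, 128), (-44, 23, 98), (-43, 12, 94), (-40, 12, 94), (-36, 12, 103), (-34, 13, 136), (-32, 13, 160), (-30, 13, 199), (-27, 14, 215), (-26, 14, 216), (-23, 14, 218), (-19, 14, 217), (-17, 14, 217), (-15, 13, 217), (-13, 14, 217), (-10, 13, 218), (-9, 14, 217), (-6, 13, 215), (-2, 13, 193), (0, 13, 156), (2, 13, 125), (4, 12, 109), (7, 12, 137), (9, 13, 163), (11, 13, 200)]
```

The third wedge spans y from 0 to about -37 at x=70 and -33 at x=110. The fourth fits with its origin between -59 and -64.5, so I'll aim for -62.

```bash
python3 -m crank '[{"translation":[0,0.03,0],"turn":[-0.012,0.02,0.11],"claw":1},{"translation":[0,0.06,0],"turn":[-0.024,0.043,0.22],"claw":1},{"translation":[-0.001,0.09,0],"turn":[-0.036,0.065,0.33],"claw":1},{"translation":[-0.001,0.106,-0.005],"turn":[-0.048,0.086,0.454],"claw":1},{"translation":[-0.001,0.106,-0.009],"turn":[-0.048,0.086,0.454],"claw":1},{"translation":[-0.001,0.106,-0.009],"turn":[-0.048,0.086,0.454],"claw":1},{"translation":[-0.001,0.106,-0.009],"turn":[-0.048,0.086,0.454],"claw":1}]'
python3 - <<'E'
from plan import *
for z in(50,13): print(delta(tray(178,-62,z),Rplace()))
E
```

```text
time: 19.52
eef_pos: [0.4869, 0.1983, 0.2032]
orientation: [-3.114, 0.347, 1.521]
wrist_force: [-0.9, -1.4, -1.4]
gripper_width: 0.0395
finger_force: 39.9
(array([-0.0032, -0.0228, -0.0654]), array([-0.001,  0.   ,  0.007]))
(array([-0.0047, -0.0353, -0.1001]), array([-0.001,  0.   ,  0.007]))
```

```bash
python3 -m crank '[{"translation":[-0.001,-0.01,-0.03],"turn":[0,0,0.005],"claw":1},{"translation":[-0.003,-0.023,-0.06],"turn":[0,0,0.005],"claw":1},{"translation":[-0.004,-0.03,-0.085],"turn":[0,0,0.005],"claw":1},{"translation":[-0.0047,-0.035,-0.099],"turn":[0,0,0.005],"claw":1},{"translation":[-0.0047,-0.035,-0.1],"turn":[0,0,0.005],"claw":1},{"translation":[-0.0047,-0.035,-0.1],"turn":[0,0,0.005],"claw":1},{"translation":[-0.0047,-0.035,-0.1],"turn":[0,0,0.005],"claw":1}]'
python3 -c "
from plan import *
print(delta(tray(178,-62,13),Rplace()))"
python3 -m crank '[{"translation":[0,0,0],"turn":[0,0,0],"claw":-1},{"translation":[0,0,0],"turn":[0,0,0],"claw":-1},{"translation":[0,0,0],"turn":[0,0,0],"claw":-1},{"translation":[0,0,0],"turn":[0,0,0],"claw":-1},{"translation":[0,0,0],"turn":[0,0,0],"claw":-1},{"translation":[0,0,0],"turn":[0,0,0],"claw":-1},{"translation":[0,0,0],"turn":[0,0,0],"claw":-1},{"translation":[0,0,0],"turn":[0,0,0],"claw":-1}]'
python3 -m crank '[{"translation":[0,0.007,0.019],"turn":[0,0,0],"claw":-1},{"translation":[0.002,0.019,0.054],"turn":[0,0,0],"claw":-1},{"translation":[0.002,0.019,0.09],"turn":[0,0,0],"claw":-1},{"translation":[0.002,-0.02,0.11],"turn":[0,0,0],"claw":-1},{"translation":[0.002,-0.06,0.11],"turn":[0,0,0],"claw":-1},{"translation":[0.002,-0.1,0.11],"turn":[0,0,0],"claw":-1},{"translation":[0.002,-0.14,0.11],"turn":[0,0,0],"claw":-1},{"translation":[0.002,-0.18,0.11],"turn":[0,0,0],"claw":-1}]'
python3 - <<'E'
from plan import *
b=cam('side')['pixels'][215:335,125:265,::-1]
cv2.imwrite('pics/s4.png',cv2.resize(b,(700,600),interpolation=2))
E
```

```text
time: 20.1
eef_pos: [0.4829, 0.1636, 0.1042]
orientation: [-3.116, 0.346, 1.526]
wrist_force: [0.4, 0.7, -2.3]
gripper_width: 0.0391
finger_force: 39.9
(array([-0.0007, -0.0007, -0.0011]), array([-0.002,  0.001,  0.001]))
time: 20.77
eef_pos: [0.4824, 0.1646, 0.1036]
orientation: [-3.115, 0.346, 1.529]
wrist_force: [-0.3, 0.3, -0.0]
gripper_width: 0.0881
finger_force: 0.0
time: 21.43
eef_pos: [0.484, -0.0172, 0.2139]
orientation: [-3.116, 0.346, 1.529]
wrist_force: [1.4, -0.3, 0.3]
gripper_width: 0.0926
finger_force: 0.0
```

View pics/s4.png

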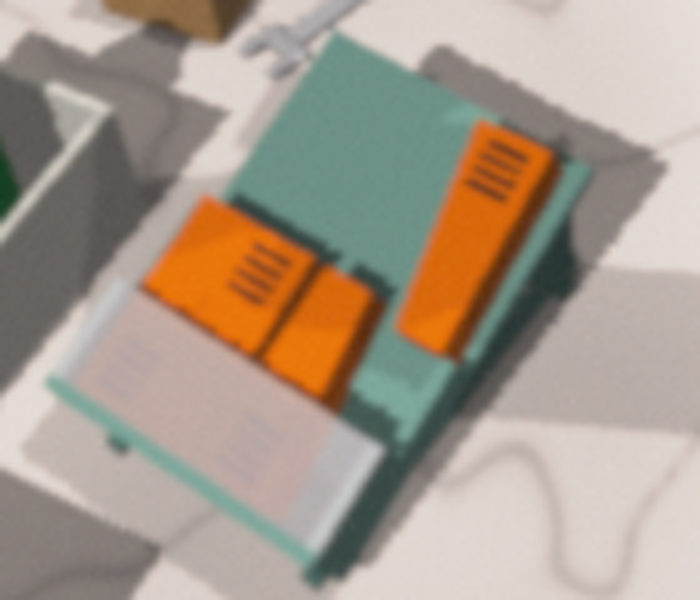

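The fourth wedge is hung on the end of the near side wall, its tail corner at crop (455,358). I'll measure its pose, regrip it and shift it across.

```bash
python3 - <<'E'
from plan import *
c=cam('side'); o=-c['R'].T@c['t']
def T(uv,z):
    d=c['R'].T@np.r_[slopes(c,[uv])[0],1]; return totray(o+d*(((STOP+NT*z/1000-o)@NT)/(d@NT)))[0].round(1)
for n,uv,z in[('tailL',(204.4,280),32),('tailR',(214.4,286),32),('headL',(221,239.4),32),('headR',(236,245),32),('wallend top inner',(216.8,286.5),20),('hoodnear',(201,305),44)]: print(n,T(uv,z))
uv=np.array([(u,v) for v in range(235,295) for u in range(195,245)]); hsv=cv2.cvtColor(c['pixels'],cv2.COLOR_RGB2HSV)
m=(hsv[uv[:,1],uv[:,0],2]>175)&(hsv[uv[:,1],uv[:,0],0]<18)
q=np.array([T(p,32) for p in uv[m]])
for x in range(120,236,10):
    b=abs(q[:,0]-x)<3
    if b.any(): print(x,q[b,1].min(),q[b,1].max())
print('len',q[q[:,1]<-38][:,0].min(),q[q[:,1]<-38][:,0].max())
E
```

```text
tailL [108.6 -55.4  32. ]
tailR [108.5 -88.1  32. ]
headL [223.1 -33.8  32. ]
headR [228.9 -80.   32. ]
wallend top inner [111.2 -90.   20. ]
hoodnear [ 51.9 -88.4  44. ]
120 -156.3 -50.8
130 -167.6 -48.1
140 -162.4 -47.5
150 -155.8 -44.8
160 -149.1 -42.6
170 -143.7 -41.4
180 -136.8 -39.2
190 -78.3 -37.0
200 -77.3 -34.2
210 -77.7 -33.5
220 -77.1 -32.2
len 106.3 263.2
```

```bash
python3 -m crank '[{"translation":[0,0.04,0],"turn":[0,0,0],"claw":-1},{"translation":[0,0.08,0],"turn":[0,0,0],"claw":-1},{"translation":[0,0.12,0],"turn":[0,0,0],"claw":-1},{"translation":[0,0.16,0],"turn":[0,0,0],"claw":-1},{"translation":[0,0.19,-0.02],"turn":[0,0,0],"claw":-1},{"translation":[0,0.19,-0.04],"turn":[0,0,0],"claw":-1},{"translation":[0,0.19,-0.04],"turn":[0,0,0],"claw":-1},{"translation":[0,0.19,-0.04],"turn":[0,0,0],"claw":-1}]'
python3 - <<'E'
from plan import *
for z in(70,13): print(delta(tray(174,-61,z),Rplace()))
print(tray(178,-57.5,14)-tray(174,-61,13))
E
```

```text
time: 22.2
eef_pos: [0.4836, 0.1743, 0.173]
orientation: [-3.113, 0.348, 1.53]
wrist_force: [0.3, -0.4, 0.7]
gripper_width: 0.0928
finger_force: 0.0
(array([ 0.0023,  0.0116, -0.0178]), array([-0.   , -0.002, -0.002]))
(array([-0.0001, -0.0077, -0.0713]), array([-0.   , -0.002, -0.002]))
[ 0.0030574  -0.00381792  0.00230777]
```

```bash
python3 -m crank '[{"translation":[0.002,0.0116,-0.0178],"turn":[0,0,0],"claw":-1},{"translation":[0.002,0.0116,-0.0178],"turn":[0,0,0],"claw":-1},{"translation":[0.001,0.003,-0.045],"turn":[0,0,0],"claw":-1},{"translation":[0,-0.0077,-0.071],"turn":[0,0,0],"claw":-1},{"translation":[0,-0.0077,-0.071],"turn":[0,0,0],"claw":-1},{"translation":[0,-0.0077,-0.071],"turn":[0,0,0],"claw":-1},{"translation":[0,-0.0077,-0.071],"turn":[0,0,0],"claw":1},{"translation":[0,-0.0077,-0.071],"turn":[0,0,0],"claw":1}]' 20
python3 -m crank '[{"translation":[0,0,0],"turn":[0,0,0],"claw":1},{"translation":[0,0,0],"turn":[0,0,0],"claw":1},{"translation":[0,0,0],"turn":[0,0,0],"claw":1},{"translation":[0,0,0],"turn":[0,0,0],"claw":1},{"translation":[0,0,0],"turn":[0,0,0],"claw":1},{"translation":[0,0,0],"turn":[0,0,0],"claw":1},{"translation":[0,0,0],"turn":[0,0,0],"claw":1},{"translation":[0,0,0],"turn":[0,0,0],"claw":1}]'
python3 -m crank '[{"translation":[0.001,-0.002,0.002],"turn":[0,0,0],"claw":1},{"translation":[0.003,-0.004,0.0025],"turn":[0,0,0],"claw":1},{"translation":[0.003,-0.004,0.0025],"turn":[0,0,0],"claw":1},{"translation":[0.003,-0.004,0.0025],"turn":[0,0,0],"claw":1},{"translation":[0.003,-0.004,0.0025],"turn":[0,0,0],"claw":1}]'
python3 -m crank '[{"translation":[0,0,0],"turn":[0,0,0],"claw":-1},{"translation":[0,0,0],"turn":[0,0,0],"claw":-1},{"translation":[0,0,0],"turn":[0,0,0],"claw":-1},{"translation":[0,0,0],"turn":[0,0,0],"claw":-1},{"translation":[0,0,0],"turn":[0,0,0],"claw":-1},{"translation":[0,0,0],"turn":[0,0,0],"claw":-1},{"translation":[0,0,0],"turn":[0,0,0],"claw":-1},{"translation":[0,0,0],"turn":[0,0,0],"claw":-1}]'
python3 -m crank '[{"translation":[0,0.007,0.019],"turn":[0,0,0],"claw":-1},{"translation":[0.002,0.019,0.054],"turn":[0,0,0],"claw":-1},{"translation":[0.002,0.019,0.09],"turn":[0,0,0],"claw":-1},{"translation":[0.002,-0.02,0.11],"turn":[0,0,0],"claw":-1},{"translation":[0.002,-0.06,0.11],"turn":[0,0,0],"claw":-1},{"translation":[0.002,-0.1,0.11],"turn":[0,0,0],"claw":-1},{"translation":[0.002,-0.14,0.11],"turn":[0,0,0],"claw":-1},{"translation":[0.002,-0.18,0.11],"turn":[0,0,0],"claw":-1}]'
python3 - <<'E'
from plan import *
b=cam('side')['pixels'][215:335,125:265,::-1]
cv2.imwrite('pics/s5.png',cv2.resize(b,(700,600),interpolation=2))
E
```

```text
time: 22.87
eef_pos: [0.4853, 0.1675, 0.1043]
orientation: [-3.117, 0.344, 1.528]
wrist_force: [0.1, -0.0, 0.9]
gripper_width: 0.0836
finger_force: 0.0
time: 23.53
eef_pos: [0.4844, 0.1669, 0.1026]
orientation: [-3.115, 0.346, 1.529]
wrist_force: [-0.4, -1.0, 1.0]
gripper_width: 0.0404
finger_force: 19.9
time: 23.95
eef_pos: [0.4874, 0.1627, 0.1051]
orientation: [-3.115, 0.346, 1.529]
wrist_force: [0.2, -1.0, -1.9]
gripper_width: 0.0403
finger_force: 19.9
time: 24.62
eef_pos: [0.4874, 0.1629, 0.1051]
orientation: [-3.115, 0.346, 1.529]
wrist_force: [1.0, -0.5, 0.5]
gripper_width: 0.089
finger_force: 0.0
time: 25.28
eef_pos: [0.4891, -0.0189, 0.2155]
orientation: [-3.116, 0.346, 1.529]
wrist_force: [1.1, 0.1, -0.1]
gripper_width: 0.0929
finger_force: 0.0
```

View pics/s5.png

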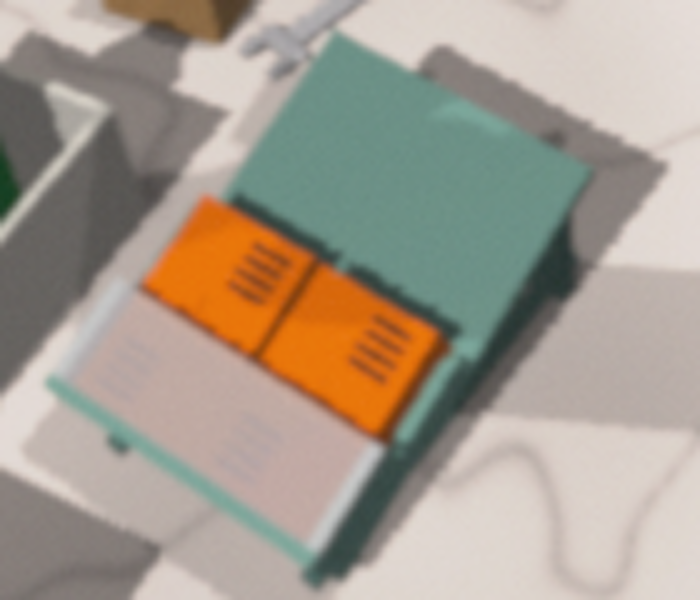

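All four wedges lie side by side with their uphill ends in line. I'll check those ends numerically, then hand in.

```bash
python3 - <<'E'
from plan import *
c=cam('side'); o=-c['R'].T@c['t']; hsv=cv2.cvtColor(c['pixels'],cv2.COLOR_RGB2HSV)
uv=np.array([(u,v) for v in range(240,315) for u in range(145,225)]); h=hsv[uv[:,1],uv[:,0]]
m=(h[:,0]<18)&(h[:,1]>150)&(h[:,2]>120); uv=uv[m]
d=np.c_[slopes(c,uv),np.ones(len(uv))]@c['R']; q=totray(o+d*(((STOP+NT*.032-o)@NT)/(d@NT))[:,None])
for y in range(-84,90,6):
    b=abs(q[:,1]-y)<3
    if b.any(): print(y,q[b,0].max().round(1),end='; ')
print(manip.observe()['eef_pos'])
E
```

```text
-78 116.2; -72 117.1; -66 116.7; -60 116.3; -54 115.9; -48 116.8; -42 116.4; -36 116.0; -30 116.9; -24 117.4; -18 116.1; -12 117.0; -6 115.3; 0 116.2; 6 114.5; 12 117.6; 18 117.2; 24 116.8; 30 117.7; 36 117.3; 42 118.3; 48 117.9; 54 117.5; 60 118.4; 66 115.7; 72 116.6; 78 114.9; 84 113.5; [ 0.48785998 -0.02407798  0.21563203]
```

The ends line up within about 2 mm, so all four are at the stop, and the robot is clear.

```bash
python3 -c "
from plant import manip
print(manip.hand_in())"
```

```text
the job is handed in; nothing more can be done
None
```

I handed the job in at about 25 s: all four wedges lie side by side, head to tail, against the back stop, with their uphill ends level to within a few millimetres (the hand-in returned no verdict). The fourth first caught on the end of the side wall and had to be regripped and shifted.

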